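Pull-test the screen clamp, then sound its bolts and hold the loose one's cap open

ROBOT

A 6-joint arm with a two-finger parallel gripper is mounted at the origin on the work surface. World frame = base frame: x ahead of the robot, y to its left, z up, the work surface at z = 0. Lengths are in m, angles in degrees, forces in N, time in s.
With the tool pointing down it reaches from about 0.425 to 0.95 m from the base axis. Payload 14.7 kg.
Tool frame: the origin (TCP) lies midway between the tips of the shut fingers; the grasp point (between the pads) lies bot.pinch_z behind it (bot.pinch_z is the distance from the TCP to the grasp point, in m); z points along the fingers, y is the line along which they close (so a half turn about z gives the same grasp; the last joint's range is limited). The gripper opens to 85 mm and grips with 20 to 120 N. Pads are 22 mm wide; open, the fingers measure 114 mm over their backs; the gripper's body (76 mm by 85 mm) begins 54 mm behind the grasp point. The pads swing forward as they close: fully open they stand 13 mm farther back than shut.
Start: joints at [73.247, 27.513, 91.461, -0, 61.026, -2.67], TCP at [0.158, 0.63, 0.231] pointing down, gripper open.
Joint ranges: [-157.49, 157.49], [-46.99, 117.5], [13.45, 153.17], [-89.5, 269.5], [5.16, 153.95], [-167.48, 167.48]. Speed limits (degrees/s): [108.29, 108.29, 136.94, 172.46, 172.46, 172.46].

INTERFACE

Orientations are given as a 3x3 rotation matrix whose columns are the frame's x, y, z axes.
In Python, from bench import bot gives the robot as it stands. The module is installed in compiled form; this text tells all that it offers. Calls block until the motion is done:
- bot.move_pose(position, orientation): joint-space move of the TCP to a pose.
- bot.movel(position, ori=None, velocity=0.15): straight line of the TCP; ori=None keeps the orientation; velocity is the mean speed in m/s.
- bot.move_j(angles): joint-space move.
- bot.set_gripper(opening, squeeze=None): finger opening in m; squeeze is the grip in N (None keeps the last); returns when the fingers have stopped.
- bot.hold(seconds).
- bot.solve_ik(position, orientation): joint angles nearest the present ones, or None.
- bot.observe(): the state.
- bot.get_image(name): name is "side" or "top" or "wrist"; returns a dict with "color" (384x512x3 uint8, red, green, blue), "fovy" (degrees; the focal length in pixels is half the picture's height over the tangent of half this angle, whatever the lens; pixels are square), "cx", "cy" (the principal point, pixels), "origin" and "orientation" of the camera in the world. Camera axes: x right, y up, looking along -z (the intrinsics and any distortion apply to the point x, -y, -z); pixel columns grow to the right and rows downward; lengths in m; the calibration is good to about 2 mm. The wrist camera is an equidistant fisheye: a pixel r from the principal point sees the ray r / f radians off the axis. A picture is of the moment at which its call begins. There is no depth.
A pose or a line that the arm cannot do raises bot.PlanningError and nothing moves.
- bot.finish_job(): hands the job in; it is judged then, once.
Trained networks look in a picture, given as the dict that the camera call returned (one of the last four; its "shot" number tells which), for a name from the list of things; names that differ only in an ending like _2 or _b are one class to them, and where a whole thing is asked for, a point or a joint stands for the part that bears it (a point fixed in the world has none). Each returns a list of dicts, best first, with "confidence" (0 to 1); they miss things now and then, are a little off and sometimes report something else, mostly with a low value. They report only what shows in the picture. A call takes as long as a camera call.
- bot.recognise(query, picture): "extent" ([left, top, width, height] in pixels, round what is visible of it).
The state is a dict: "clock": time; "joint_pos": joint angles; "qd": joint speeds; "joint_efforts": joint torques, N m; "ee_pos": TCP position; "orientation": TCP orientation; "wrist_force": force on the tool from outside, world axes, zero at the start; "moment": the same for the moment, N m; "gripper_width": finger opening in m; "grasp_force": force on a finger pad.
Only numpy, scipy, OpenCV 4.12 (cv2) and the standard library are available. Lean on these libraries where they do the work, as an engineer would, in place of code of your own. Each camera call takes 0.05 s, during which the arm holds its last target. There are 200 camera calls.

TASK

Check this screen clamp: first pull its spring gauge's post out until the pointer is level with the index tab, keep it there for about a second, and let it go back home. Then tap the three bolt heads one at a time, firmly enough to feel whether they give, until you find the loose one, which sinks and stays down. Finally lift the cap behind that bolt by its bar at least 50 degrees open and finish while still holding it up, so that the lock screw under it can be reached; keep the other two caps shut and leave the things lying around alone.

Things in the scene. Friction and masses are not known exactly. Their poses are not given: they have to be found in the camera images.
- clamp: Fixed clamp: aluminium bar 155 (x) x 345 (y) x 50 mm high; along its top three bolts in front, a hinged cap behind each, a pull gauge at its left end. Origin on the table; x points from bolts to hinges (away from the robot), y to the left along the row. In this frame: bolts x -60, cap bars x -10, hinges x 60, at y 60, -55, -170 mm (a, b, c); gauge post at y 175. Yaw up to 0.2 rad either way.
- bolt_a_top (a point): Centre of the top of the leftmost (+y end of the bar, next to the gauge) bolt's round steel head: 25 mm across, top 72 mm above the table and 22 mm above the bar. All three look alike. A tight bolt gives under 2 mm when pressed; the loose one sinks 9 mm under about 3 N, then stops, and stays down. Which is loose changes from run to run.
- bolt_a (a joint): How far the leftmost (+y end of the bar, next to the gauge) bolt has sunk, m: 0 standing proud, 0.009 fully sunk (only the loose bolt can).
- cap_a_bar (a point): Centre of the leftmost (+y end of the bar, next to the gauge) cap's handle: round bar 10 mm thick along clamp y, 54 mm free between uprights, 27 mm above the cap's top, 91 mm above the table when shut. Cap: steel plate 80 x 72 x 6 mm, 100 to 170 g, right behind its bolt. Hinge line along clamp y, 70 mm behind the shut bar and 33 mm below it. The bar can turn between the finger pads.
- cap_a (a joint): Opening angle of the leftmost (+y end of the bar, next to the gauge) cap, rad: 0 shut, grows as its front edge rises, stop at 1.3. A weak spring and its weight shut it when let go.
- bolt_b_top (a point): Centre of the top of the middle bolt's round steel head: 25 mm across, top 72 mm above the table and 22 mm above the bar. All three look alike. A tight bolt gives under 2 mm when pressed; the loose one sinks 9 mm under about 3 N, then stops, and stays down. Which is loose changes from run to run.
- bolt_b (a joint): How far the middle bolt has sunk, m: 0 standing proud, 0.009 fully sunk (only the loose bolt can).
- cap_b_bar (a point): Centre of the middle cap's handle: round bar 10 mm thick along clamp y, 54 mm free between uprights, 27 mm above the cap's top, 91 mm above the table when shut. Cap: steel plate 80 x 72 x 6 mm, 100 to 170 g, right behind its bolt. Hinge line along clamp y, 70 mm behind the shut bar and 33 mm below it. The bar can turn between the finger pads.
- cap_b (a joint): Opening angle of the middle cap, rad: 0 shut, grows as its front edge rises, stop at 1.3. A weak spring and its weight shut it when let go.
- bolt_c_top (a point): Centre of the top of the rightmost bolt's round steel head: 25 mm across, top 72 mm above the table and 22 mm above the bar. All three look alike. A tight bolt gives under 2 mm when pressed; the loose one sinks 9 mm under about 3 N, then stops, and stays down. Which is loose changes from run to run.
- bolt_c (a joint): How far the rightmost bolt has sunk, m: 0 standing proud, 0.009 fully sunk (only the loose bolt can).
- cap_c_bar (a point): Centre of the rightmost cap's handle: round bar 10 mm thick along clamp y, 54 mm free between uprights, 27 mm above the cap's top, 91 mm above the table when shut. Cap: steel plate 80 x 72 x 6 mm, 100 to 170 g, right behind its bolt. Hinge line along clamp y, 70 mm behind the shut bar and 33 mm below it. The bar can turn between the finger pads.
- cap_c (a joint): Opening angle of the rightmost cap, rad: 0 shut, grows as its front edge rises, stop at 1.3. A weak spring and its weight shut it when let go.
- gauge_grip (a point): Grip point of the gauge's upright post (black, 20 mm diameter, from 14 to 84 mm above the table): on its axis, 66 mm above the table, moves with it. The post stands 35 mm in front of the gauge housing (46 mm wide, 42 mm high) and is pulled straight along the clamp's -x, towards the robot, against a spring.
- gauge (a joint): How far the gauge post is pulled out, m: 0 home, stop at 0.065. The spring pulls it home with 2 N at 0 plus 0.2 N per mm.
- gauge_pointer (a point): Tip region of the small steel pointer on the gauge's post, 32 mm to the clamp's +y side of the post's axis, 20 mm above the table; moves with the post.
- mark: Index tab on the scale rail beside the gauge: upright steel fin 3 mm thick (x), 12 mm wide, top 32 mm above the table; axes parallel to the clamp's; origin on the table under it. It stands 25 to 45 mm in front (clamp -x) of the pointer's home and 12 mm to its +y side. The post is pulled to the mark when pointer and fin are level along the clamp's x.
- brush: Bystander: brush, 150 mm, lying in front of the clamp; origin at its underside. Leave it alone.
- scraper: Bystander: spatula-shaped scraper, 160 mm, lying in front of the clamp; origin at its underside. Leave it alone.
- roller: Bystander: paint roller lying on the left, roll 48 x 140 mm, origin under the middle of the roll; origin at its underside. Leave it alone.
- ink_jar: Bystander: white jar, 72 mm across, 85 mm high, on the left; origin at its underside. Leave it alone.
- ink_tin: Bystander: tin, 80 mm across, 90 mm high, on the right; origin at its underside. Leave it alone.
- tape: Bystander: roll of paper tape lying flat, 100 mm across, 24 mm high, on the right; origin at its underside. Leave it alone.
- cup: Bystander: white cup, 72 mm across, 85 mm high, on the right; origin at its underside. Leave it alone.

How it is judged (in metres and radians):
On the way, in this order (a step that is already met when the one before it is completed fails the run):
1. the gauge is pulled to its index tab (pointer within 5 mm of it) for half a second (x of gauge_pointer in the frame of mark between -0.005 and 0.005 m), for 0.5 s.
2. the gauge is back home and the loose bolt has been found: pressed down more than 5 mm (value of joint gauge below 0.006 m and value of joint any of bolt_a, bolt_b, bolt_c above 0.005 m), for 0.2 s.
At the end, for the whole second after the job is handed in: The loose bolt is sunk more than 5 mm, its own cap is held by the fingers more than 0.75 rad (43 degrees) open, the other two caps are shut (under 0.1 rad), the gauge is home (within 6 mm) (value of joint gauge below 0.006 m and ((value of joint bolt_a above 0.005 m and value of joint cap_a above 0.75 rad and contact force between the fingers and cap_a above 0.2 N and value of joint each of cap_b, cap_c below 0.1 rad) or (value of joint bolt_b above 0.005 m and value of joint cap_b above 0.75 rad and contact force between the fingers and cap_b above 0.2 N and value of joint each of cap_a, cap_c below 0.1 rad) or (value of joint bolt_c above 0.005 m and value of joint cap_c above 0.75 rad and contact force between the fingers and cap_c above 0.2 N and value of joint each of cap_a, cap_b below 0.1 rad))); the arm keeps its last pose, push and grip.
It fails at once if a cap is lifted (over 0.25 rad) though its bolt has not been found loose ((value of joint cap_a above 0.25 rad and value of joint bolt_a below 0.004 m) or (value of joint cap_b above 0.25 rad and value of joint bolt_b below 0.004 m) or (value of joint cap_c above 0.25 rad and value of joint bolt_c below 0.004 m)).
It fails at once if a bystander is moved more than 50 mm (distance of any of brush, scraper, roller, ink_jar, ink_tin, tape, cup from where it was at the start of the episode above 0.05 m).
It also fails if it takes over 64 s, if anything falls off the work surface, if the arm or the gripper's body presses on something with over 40 N, if the wrist force passes 120 N, or if a joint passes its speed limit or range.

## Working session

There is one attempt and no reset: what is moved stays moved. The work goes in short steps, each a Python script; the robot and the scene stay as the last script left them, time stands still between calls to the robot, and variables do not carry over. Pictures are saved under pics/ and viewed, at most 10 in all, crops included, and the job is handed in when it is done.

```bash
mkdir -p pics; python3 - <<'E'
from bench import bot
import cv2,numpy as np
print(bot.pinch_z)
o=bot.observe();print(o['clock'],o['ee_pos'],o['orientation'],o['gripper_width'])
for n in ['top','side']:
    p=bot.get_image(n)
    cv2.imwrite(f'pics/{n}0.png',p['color'][:,:,::-1])
    print(n,p['fovy'],p['cx'],p['cy'],p['origin'],np.round(p['orientation'],4).tolist(),p.keys())
    for q in ['clamp','bolt_a_top','cap_a_bar','gauge_grip','gauge_pointer','mark']:
        print(q,[(np.round(d['extent'],1).tolist(),round(d['confidence'],2)) for d in bot.recognise(q,p)][:5])
E
```

```text
0.0187
0.0 [0.15800583 0.63006089 0.23065233] [[-9.69938451e-01  2.43350059e-01 -3.87469573e-04]
 [ 2.43350352e-01  9.69937727e-01 -1.18854357e-03]
 [ 8.65892088e-05 -1.24710497e-03 -9.99999219e-01]] 0.08515473678628922
top 52.94122950098599 253.3553007610952 193.32627580180355 [0.32385698 0.01115578 1.42716929] [[-0.0126, 0.9891, -0.1466], [-0.9999, -0.012, 0.005], [0.0032, 0.1467, 0.9892]] dict_keys(['color', 'fovy', 'cx', 'cy', 'origin', 'orientation', 'shot'])
clamp [([191.2, 146.5, 130.0, 53.5], 0.92), ([113.4, 221.7, 44.9, 54.9], 0.74)]
bolt_a_top []
cap_a_bar [([230.0, 151.2, 21.3, 22.6], 0.75)]
gauge_grip []
gauge_pointer [([201.0, 174.3, 8.3, 8.9], 0.39)]
mark []
side 46.5635391125426 257.5108770735199 187.9504721994759 [ 0.12010722 -0.64386485  1.02943082] [[0.824, 0.4357, -0.3622], [-0.5666, 0.6266, -0.5351], [-0.0062, 0.6462, 0.7632]] dict_keys(['color', 'fovy', 'cx', 'cy', 'origin', 'orientation', 'shot'])
clamp [([203.0, 145.8, 137.9, 131.8], 0.86)]
bolt_a_top [([242.8, 178.4, 10.4, 7.5], 0.43)]
cap_a_bar [([101.6, 124.5, 59.1, 47.4], 0.66), ([257.3, 166.7, 35.1, 22.9], 0.63)]
gauge_grip [([223.6, 147.8, 19.9, 23.6], 0.59)]
gauge_pointer [([226.7, 152.2, 14.7, 18.3], 0.51), ([299.1, 218.8, 38.6, 32.5], 0.44)]
mark []
```

```bash
python3 - <<'E'
import cv2
for n,(x,y,w,h) in {'top':(90,110,260,190),'side':(90,100,270,200)}.items():
    c=cv2.imread(f'pics/{n}0.png')[y:y+h,x:x+w]
    cv2.imwrite(f'pics/{n}0c.png',cv2.resize(c,None,fx=2.9,fy=2.9,interpolation=2))
E
```

```text
(no output)
```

View pics/top0c.png

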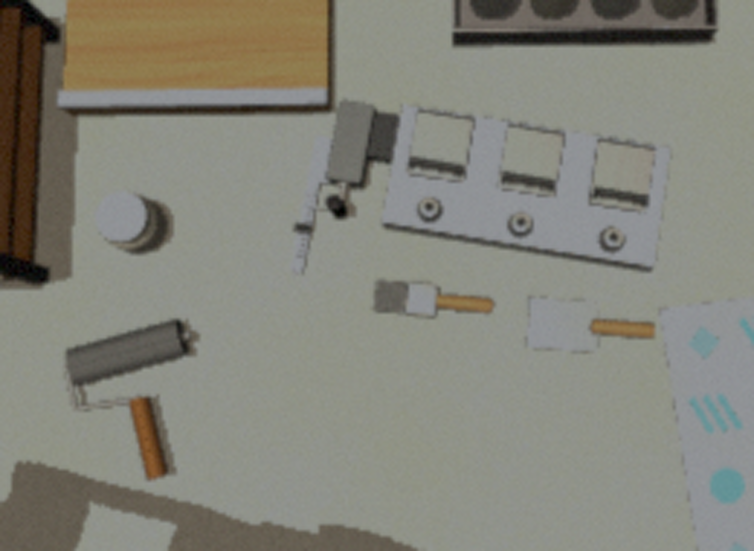

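View pics/side0c.png

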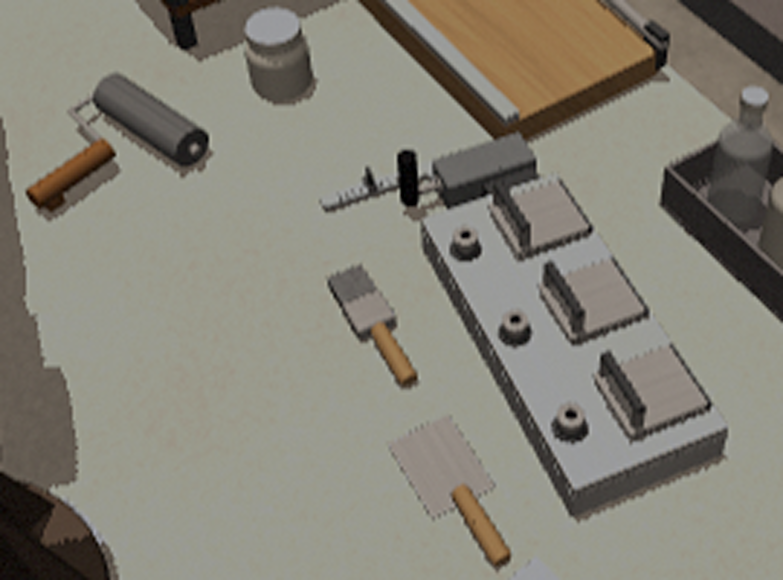

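```bash
cat > h.py <<'E'
import numpy as np, cv2
from scipy.optimize import least_squares
from bench import bot
def proj(p,X):
    X=(np.atleast_2d(X)-p['origin'])@np.array(p['orientation'])
    f=192/np.tan(np.radians(p['fovy'])/2)
    return np.c_[p['cx']+f*X[:,0]/-X[:,2], p['cy']-f*X[:,1]/-X[:,2]]
def W(c,P):  # clamp frame -> world
    P=np.atleast_2d(P);s,k=np.sin(c[2]),np.cos(c[2])
    return np.c_[c[0]+k*P[:,0]-s*P[:,1],c[1]+s*P[:,0]+k*P[:,1],P[:,2]]
def down(a): # tool pointing down, closing line (tool y) at angle a from world x
    y=np.array([np.cos(a),np.sin(a),0]);z=np.array([0,0,-1.]);return np.c_[np.cross(y,z),y,z]
E
cat > fit.py <<'E'
from h import *
t,s=bot.get_image('top'),bot.get_image('side')
tp=lambda a:(np.array(a)+.5)/2.9-.5+[90,110]
sp=lambda a:(np.array(a)+.5)/2.9-.5+[90,100]
B=np.array([[-60,y,72] for y in (60,-55,-170)]+[[0,175,84]])/1e3  # last: post top
ut=tp([(429,207),(520,222),(612,237),(334,199)]);us=sp([(465,236),(514,320),(570,413),(407,153)])
m_t=tp([(302,226)]);m_s=sp([(369,170)])
def r(v):
    P=B.copy();P[3,0]=v[3]
    return np.r_[proj(t,W(v,P))-ut,proj(s,W(v,P))-us].ravel()
q=least_squares(r,[.7,0,0,-.06],loss='soft_l1');print(q.x,np.round(q.fun.reshape(-1,2),1).tolist())
def rm(v):
    P=[[v[0],v[1],.032]];return np.r_[proj(t,W(q.x,P))-m_t,proj(s,W(q.x,P))-m_s].ravel()
k=least_squares(rm,[-.1,.22]);print(k.x,k.fun)
np.save('c.npy',np.r_[q.x,k.x])
E
python3 fit.py
```

```text
[ 0.61954366 -0.00788248 -0.1759584  -0.07225121] [[-0.5, -0.3], [-0.1, -0.3], [0.1, -0.3], [-0.5, -0.0], [-0.3, -0.1], [-0.0, 0.1], [-0.1, 0.7], [0.2, 0.7]]
[-0.1028213   0.21723779] [-0.55983021 -0.48377268 -0.05940432  0.84438288]
```

```bash
cat > s1.py <<'E'
from h import *
c=np.load('c.npy');R=down(c[2]+np.pi/2)
g=W(c,[[c[3],.175,.16]])[0]
bot.move_pose(g,R)
bot.set_gripper(.05,40)
p=bot.get_image('wrist');cv2.imwrite('pics/w1.png',p['color'][:,:,::-1])
print(p['fovy'],p['cx'],p['cy'],p['origin'],np.round(p['orientation'],3).tolist())
import pickle;pickle.dump(p,open('w1.pkl','wb'))
o=bot.observe();print(g,o['ee_pos'],o['clock'],o['gripper_width'],o['wrist_force'])
E
python3 s1.py
```

```text
65.70646984690485 261.1218874865623 186.6039983794592 [0.50893984 0.19032846 0.30251702] [[0.175, -0.946, -0.273], [0.985, 0.168, 0.048], [0.0, -0.277, 0.961]]
[0.57904213 0.17706309 0.16      ] [0.57905853 0.17713142 0.16002689] 3.5167 0.05013131582414716 [ 0.72491051 -0.70077685  0.29887812]
```

View pics/w1.png

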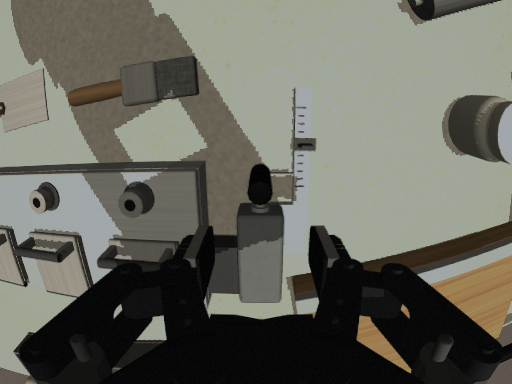

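```bash
cat >> h.py <<'E'
def projw(p,X):
    X=(np.atleast_2d(X)-p['origin'])@np.array(p['orientation']);X=X*[1,-1,-1]
    f=192/np.tan(np.radians(p['fovy'])/2);r=np.hypot(X[:,0],X[:,1]);th=np.arctan2(r,X[:,2])
    return np.c_[p['cx']+f*th*X[:,0]/r,p['cy']+f*th*X[:,1]/r]
E
python3 - <<'E'
from h import *;import pickle
p=pickle.load(open('w1.pkl','rb'));c=np.load('c.npy')
P=[[c[3],.175,.084],[c[3],.175,.014],[c[3],.207,.02],[c[3]-.03,.207,.02],[c[4],.219,.032],[-.06,.06,.072],[-.06,-.055,.072]]
print(np.round(projw(p,W(c,P)),1))
i=cv2.imread('pics/w1.png')[120:220,220:340];cv2.imwrite('pics/w1c.png',cv2.resize(i,None,fx=6,fy=6,interpolation=2))
E
```

```text
[[260.  196.9]
 [260.3 175.2]
 [292.8 176.7]
 [293.6 146.5]
 [307.8 147.9]
 [129.8 205.2]
 [ 36.4 202.5]]
```

View pics/w1c.png

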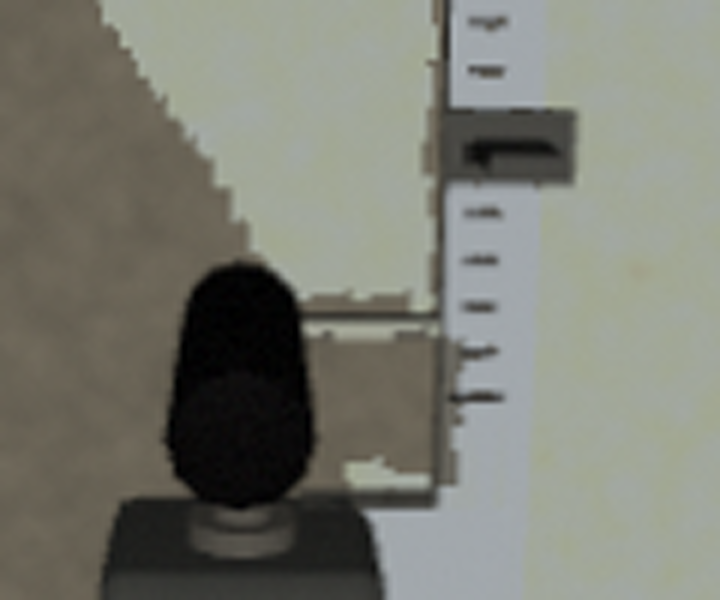

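```bash
cat > s2.py <<'E'
from h import *;import pickle
p=pickle.load(open('w1.pkl','rb'));c=np.load('c.npy')
sx=lambda y,z,row:least_squares(lambda v:projw(p,W(c,[[v[0],y,z]]))[0,1]-row,[-.08]).x[0]
po,pt,fi=sx(.207,.02,172.6),sx(.175,.084,192.6),sx(.219,.032,145.3)
print(po,pt,fi,'pull',po-fi)
c[3],c[4]=(po+pt)/2,fi;np.save('c.npy',c);d=po-fi
bot.movel(W(c,[[c[3],.175,.10]])[0])
bot.movel(W(c,[[c[3],.175,.047]])[0],velocity=.08)
bot.set_gripper(0.0,60);print(bot.observe()['gripper_width'],bot.observe()['wrist_force'])
bot.movel(W(c,[[c[3]-d,.175,.047]])[0],velocity=.04)
bot.hold(.3)
o=bot.observe();print(o['wrist_force'],o['grasp_force'],o['ee_pos'],o['clock'])
q=bot.get_image('wrist');pickle.dump(q,open('w2.pkl','wb'));t=bot.get_image('top')
cv2.imwrite('pics/w2.png',cv2.resize(q['color'][110:230,200:340,::-1],None,fx=5,fy=5,interpolation=2))
cv2.imwrite('pics/t2.png',cv2.resize(t['color'][150:210,180:260,::-1],None,fx=8,fy=8,interpolation=2))
E
python3 s2.py
```

```text
-0.07640335083830896 -0.07575930735308616 -0.10528752548067005 pull 0.028884174642361093
0.018552753319028847 [ -1.50260866 -10.51865051   9.71630269]
[  4.73439957 -13.66132515   4.0632217 ] 58.376750349998474 [0.54805058 0.18183075 0.04778567] 6.4333
```

View pics/w2.png

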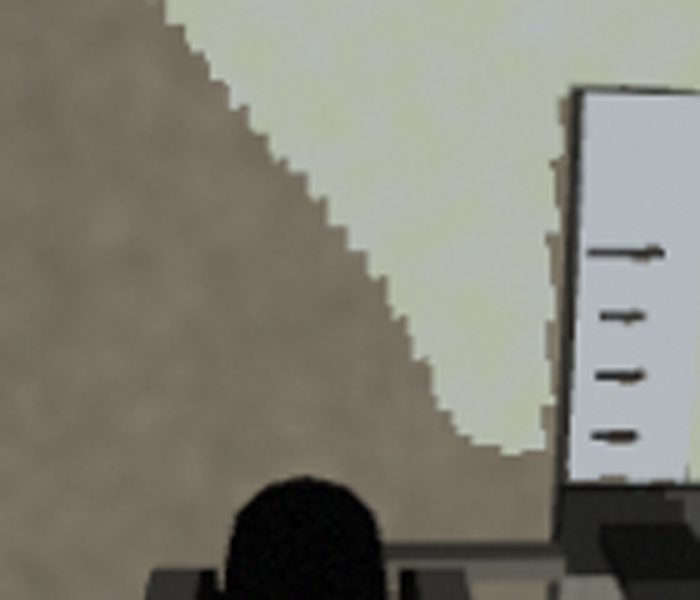

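```bash
python3 - <<'E'
from h import *;import pickle
q=pickle.load(open('w2.pkl','rb'));c=np.load('c.npy')
o=bot.observe();k,s=np.cos(c[2]),np.sin(c[2]);d=np.array(o['ee_pos'])-[c[0],c[1],0]
x=k*d[0]+s*d[1];print('tcp clamp',x,-s*d[0]+k*d[1],'mark',c[4],o['clock'])
f=lambda P:np.round((projw(q,W(c,P))-[200,110])*5).tolist()
print('pointer',f([[x,.195,.02],[x,.207,.02]]))
m=c[4];print('fin top/bottom corners',f([[m+a,.219+b,z] for z in (.032,.01) for a in (-.0015,.0015) for b in (-.006,.006)]))
cv2.imwrite('pics/w2b.png',cv2.resize(q['color'][200:260,250:350,::-1],None,fx=8,fy=8,interpolation=2))
E
```

```text
tcp clamp -0.10361020982557259 0.17426526659613173 mark -0.10528752548067005 6.5333
pointer [[467.0, 554.0], [562.0, 553.0]]
fin top/bottom corners [[629.0, 567.0], [727.0, 565.0], [627.0, 590.0], [724.0, 588.0], [596.0, 501.0], [684.0, 500.0], [594.0, 522.0], [682.0, 521.0]]
```

View pics/w2b.png

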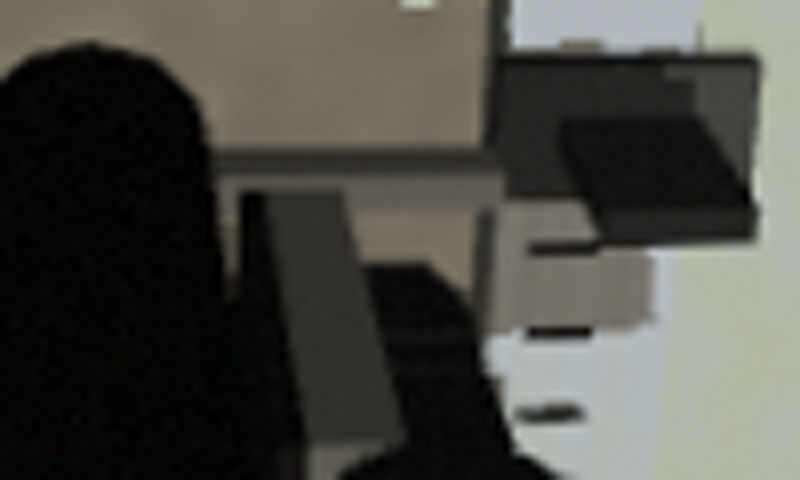

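The pointer rod (full-frame row ~223.5) and the fin top (centre about (335, 228)) are within about 1.5 mm of level. I'll nudge the post 1.2 mm further, hold, return it, then tap the bolts.

```bash
cat > s3.py <<'E'
from h import *
c=np.load('c.npy');R=down(c[2]+np.pi/2);pulled=c[4]-.0010
bot.movel(W(c,[[pulled-.0007,.175,.047]])[0],velocity=.02);bot.hold(1.2)
bot.movel(W(c,[[c[3],.175,.047]])[0],velocity=.05);bot.hold(.2)
print('home',bot.observe()['wrist_force'])
bot.set_gripper(.045);
print('rel',bot.observe()['wrist_force'])
bot.movel(W(c,[[c[3],.175,.12]])[0],velocity=.2)
bot.set_gripper(0.0,40)
res={}
for n,y in zip('abc',(.06,-.055,-.17)):
    bot.move_pose(W(c,[[-.06,y,.11]])[0],R)
    bot.movel(W(c,[[-.06,y,.078]])[0],velocity=.1)
    f0=bot.observe()['wrist_force'][2];z=.078;zt=None;log=[]
    while z>.058:
        z-=.0015;bot.movel(W(c,[[-.06,y,z]])[0],velocity=.03)
        o=bot.observe();f=o['wrist_force'][2]-f0;log.append((round(float(o['ee_pos'][2])*1e3,1),round(float(f),1)))
        if f>1.5 and zt is None: zt=o['ee_pos'][2]
        if f>12: break
    print(n,log,round(o['clock'],1));sunk=zt is not None and zt-o['ee_pos'][2]>.005
    bot.movel(W(c,[[-.06,y,.12]])[0],velocity=.2)
    if sunk: print('loose',n);break
E
python3 s3.py
```

```text
home [ -1.44282435 -10.38855201   8.91316131]
rel [0.19218356 0.22750809 0.46615941]
a [(76.9, -0.5), (75.1, -0.1), (73.4, -0.7), (71.9, -0.7), (70.4, 0.2), (68.9, -1.1), (67.4, -1.0), (65.9, -1.4), (64.4, -0.6), (63.1, 1.9), (62.8, 27.7)] 14.1
b [(76.9, 0.4), (75.1, -0.7), (73.4, 0.1), (72.0, 2.7), (71.8, 28.2)] 16.8
c [(76.9, -1.0), (75.1, 0.1), (73.4, -0.8), (72.0, 1.8), (71.8, 26.1)] 19.4
```

```bash
cat > s4.py <<'E'
from h import *;import sys
from scipy.spatial.transform import Rotation as Ro
c=np.load('c.npy');Y=.06;ax=W(c,[[0,1,0]])[0]-W(c,[[0,0,0]])[0]
def pose(th,tau,flip,off=.015,lift=0):
    R=Ro.from_rotvec(ax*np.radians(tau)).as_matrix()@down(c[2]+flip*np.pi)
    t=np.radians(th);b=W(c,[[.06-.07*np.cos(t)+.033*np.sin(t),Y,.058+.07*np.sin(t)+.033*np.cos(t)]])[0]
    return b+off*R[:,2]+[0,0,lift],R
way=[(th,th*30/57) for th in (0,9,19,29,38,48,57)]
if len(sys.argv)<2:
    for fl in (0,1): print([None if (q:=bot.solve_ik(*pose(*w,fl))) is None else np.round(q).astype(int).tolist() for w in way[::3]])
    s=bot.get_image('side');cv2.imwrite('pics/s4.png',cv2.resize(s['color'][140:280,200:350,::-1],None,fx=4,fy=4,interpolation=2))
else:
    fl=int(sys.argv[1])
    bot.move_pose(*pose(0,0,fl,lift=.06));bot.set_gripper(.045,40)
    bot.movel(*pose(0,0,fl),velocity=.08);bot.set_gripper(0.,50)
    o=bot.observe();print('grip',o['gripper_width'],o['grasp_force'],o['wrist_force'],o['clock'])
    if .006<o['gripper_width']<.014:
        for w in way[1:]:
            bot.movel(*pose(*w,fl),velocity=.04);o=bot.observe();print(w,o['gripper_width'],np.round(o['wrist_force'],1),np.round(o['moment'],2))
    bot.hold(.3);print(bot.observe()['clock'])
    s=bot.get_image('side');cv2.imwrite('pics/s5.png',cv2.resize(s['color'][100:280,180:360,::-1],None,fx=3.3,fy=3.3,interpolation=2))
E
python3 s4.py
```

```text
[[2, 36, 102, 0, 42, 12], [0, 42, 85, 3, 68, 9], [-1, 53, 65, 4, 92, 8]]
[None, None, None]
```

View pics/s4.png

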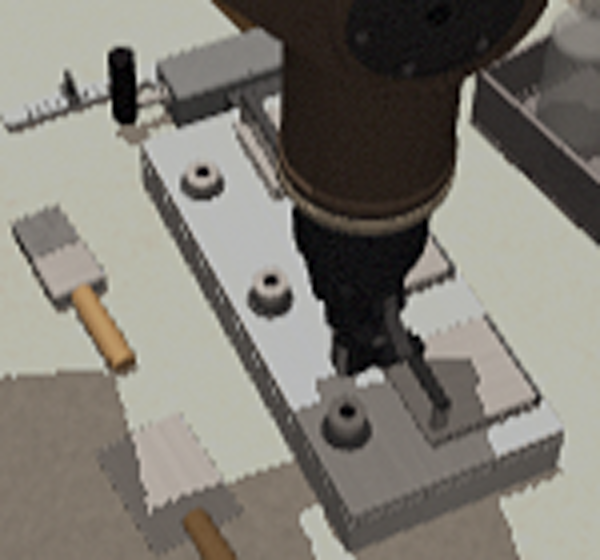

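The side view shows bolt a (crop (203,178)) sitting clearly lower than b and c, and the gauge post back home. I'll lift cap a.

```bash
python3 s4.py 0
```

```text
grip 0.007742688674046125 48.98922622203827 [ 2.81981331 -1.21542002  4.93743334] 23.5
(9, 4.7368421052631575) 0.007803279525280404 [ 4.5  1.5 -6.4] [ 0.11 -0.57 -0.05]
(19, 10.0) 0.008040508671315436 [-0.3  0.9 -3.4] [ 0.17 -0.09 -0.04]
(29, 15.263157894736842) 0.008138052784588777 [-4.6  1.7  2.6] [ 0.33  0.78 -0.11]
(38, 20.0) 0.008198789864187208 [-7.5  1.8  9.2] [ 0.32  1.43 -0.03]
(48, 25.263157894736842) 0.00773541473225613 [-9.   1.8 13.7] [0.36 2.07 0.01]
(57, 30.0) 0.008351828769985168 [-7.4  0.6 19.6] [0.35 2.58 0.02]
26.5083
```

View pics/s5.png

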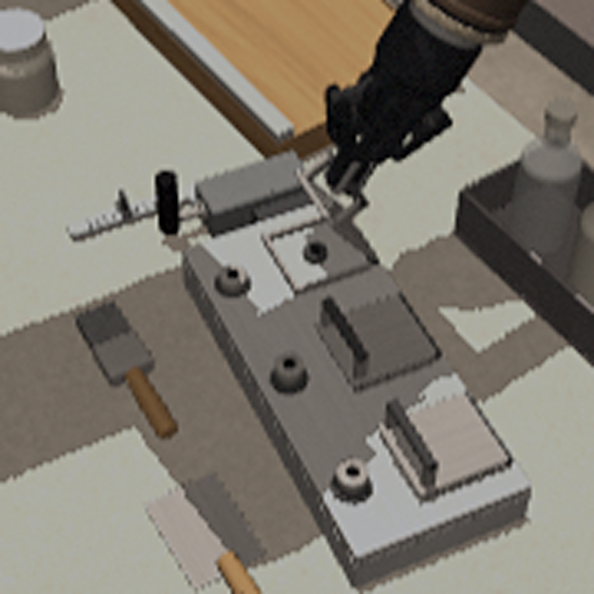

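Cap a stands well open in the gripper with the lock screw exposed at crop (316,250). Caps b and c are shut, and the gauge post is home at (167,200).

```bash
python3 -c "
from bench import bot
bot.hold(.5);o=bot.observe();print(o['wrist_force'],o['grasp_force'],o['gripper_width']);print(bot.finish_job())"
```

```text
[-6.30894886  1.11692289 18.08155257] 50.14135479927063 0.007894004924079198
the job is handed in; nothing more can be done
None
```

I pulled the gauge to its index tab, held it there for over a second and returned it home; bolt a was the loose one, and the job was handed in with cap a held about 57° open (commanded angle), caps b and c shut; no verdict came back.

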